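Turn a cast cover over against the edge of the scraping board

TASK

The cast cover has to lie on the scraping board with its raised register side up, ready to have the old gasket scraped off. Do it without picking the cover up: with the fingertips push it against the front edge of the board until it tips up on edge and falls over on to the board, then push it along the board until it lies flat and square against the wooden stop. Never lift the cover clear of what it rests on, and leave the scraper, screwdriver, tin and dish where they are.

Things in the scene. Friction and masses are not known exactly. Their poses are not given: they have to be found in the camera images.
- board: Scraping board fixed to the bench: plywood faced with black rubber, 170 mm along its x, 200 mm along its y, 18 mm thick, square edges. Origin: centre of its underside, on the bench (z = 0). Its x runs from the front edge (x = -85 mm) to the wooden stop bar on its far end (near face at x = +59 mm, bar 26 mm wide, 200 mm long, top 38 mm above the bench); x points to the robot's left (+y) within 0.4 rad.
- board_edge (a point): Middle of the top line of the board's front edge, a vertical face 18 mm high, square to the board's x; axes as the board's. Held against it by a fingertip that rises as it presses (7 to 10 N), the cover's near side is dragged up by friction and the cover turns about the foot of this edge; once past upright it falls over on to the board.
- board_stop (a point): Middle of the foot of the stop bar's near face, on the rubber deck 18 mm above the bench; axes as the board's. The free deck is 144 mm deep from the front edge to here.
- cover: Loose cast aluminium cover, 0.22 to 0.42 kg: flat plate 96 mm along its x, 112 mm along its y, 6 mm thick, square edges, corners rounded to 10 mm, with a hollow raised register under it. 16 mm high in all. Origin: centre of the register side; z points to the smooth flat side. Starts smooth side up on the bench, x within 0.3 rad of the board's x, a long side facing the front edge 10 to 70 mm off.
- cover_px (a point): Middle of the cover's +x side face (the long side that faces the board at the start), at half the plate's thickness: 13 mm along z from the cover's origin.
- cover_nx (a point): Middle of the cover's -x side face, likewise. The register is a hollow rectangle 76 mm along x by 92 mm along y, 10 mm high, centred on the plate, so the plate's rim overhangs it by 10 mm all round; register side down, the rim's lower edge is 10 mm above the bench.
- cover_py (a point): Middle of the cover's +y side face, at half the plate's thickness, 13 mm along z from the origin.
- cover_ny (a point): Middle of the cover's -y side face, at half the plate's thickness, 13 mm along z from the origin.
- scraper: Bystander: gasket scraper with a wooden handle lying flat, 177 mm long along its x, 26 mm wide, 18 mm high; origin on the bench under its ferrule, about 98 mm from the handle's end.
- screwdriver: Bystander: screwdriver with a black handle lying along its x, 190 mm long, about 30 mm high; origin under its middle.
- tin: Bystander: standing grey tin with a black cap, 60 mm across, 122 mm high; origin at the centre of its base.
- dish: Bystander: round steel dish with the cover's screws, 84 mm across, 22 mm high; origin at the centre of its base.
Mind the look-alikes: they are no part of the job. Leave any orange or purple look-alike of the cover alone.

How it is judged:
On the way, in this order (a step that is already met when the one before it is completed fails the run):
1. the cover stands on edge at the board's front edge (tilted 70 to 115 degrees, its middle within 45 mm of the front edge) (angle between cover's own z axis and vertical between 1.22 and 2 rad and x of cover in the frame of board_edge between -0.045 and 0.045 m).
2. the cover lies register side up on the board, its middle behind the front edge (angle between cover's own z axis and vertical above 2.95 rad and x of cover in the frame of board_edge above 0 m), for 0.1 s.
At the end, for the whole second after the job is handed in: The cover lies flat on the rubber deck, register side up (within 5 degrees), a long side against the stop: within 5 mm of touching it and square to within 3.4 degrees, its middle within 60 mm of the board's middle line, and at rest (angle between cover's own z axis and vertical above 3.05 rad and z of cover in the frame of board between 0.03 and 0.038 m and x of cover in the frame of board_stop between -0.053 and -0.045 m and y of cover in the frame of board_stop between -0.06 and 0.06 m and angle between the x axis of cover and the x axis of board, either way round below 0.06 rad and linear speed of cover below 0.02 m/s).
It fails at once if the cover is lifted clear: all four of its sides more than 35 mm above the bench (height (world z) of each of cover_px, cover_nx, cover_py, cover_ny above 0.035 m).
It fails at once if the scraper, screwdriver, tin or dish is moved by more than 15 mm (distance of any of scraper, screwdriver, tin, dish from where it was at the start of the episode above 0.015 m).
It also fails if it takes over 72 s, if anything falls off the work surface, if the arm or the gripper's body presses on something with over 40 N, if the wrist force passes 120 N, or if a joint passes its speed limit or range.

ROBOT

A 6-joint arm with a two-finger parallel gripper is mounted at the origin on the work surface. World frame = base frame: x ahead of the robot, y to its left, z up, the work surface at z = 0. Lengths are in m, angles in rad, forces in N, time in s.
With the tool pointing down it reaches from about 0.35 to 0.975 m from the base axis. Payload 4.9 kg.
Tool frame: the origin (TCP) lies at the very end of the fingers, on their centre line; the grasp point (between the pads) lies behind it (manip.grip_depth is the z of the grasp point in the tool frame, in m); z points along the fingers, y is the direction in which the jaws open and shut (so a half turn about z gives the same grasp; the last joint's range is limited). The gripper opens to 85 mm and grips with 20 to 120 N. Pads are 22 mm wide; open, the fingers measure 114 mm over their backs; the gripper's body (76 mm by 85 mm) begins 54 mm behind the grasp point. The pads swing forward as they close: fully open they stand 13 mm farther back than shut.
Start: joints at [-1.387, 0.053, 1.613, -0, 1.476, -0.119], TCP at [0.186, -0.597, 0.231] pointing down, gripper open.
Joint ranges: [-3.01, 3.01], [-1.01, 2.22], [0.06, 2.58], [-1.02, 4.17], [0.09, 2.62], [-3.14, 3.14]. Speed limits (rad/s): [2.57, 2.57, 3.14, 3.14, 3.14, 3.14].

INTERFACE

Orientations are given as a unit quaternion [w, x, y, z].
In Python, from plant import state, optics, manip, silhouettes, place_of gives the robot as it stands. The module is installed in compiled form; this text tells all that it offers.
- The arm moves only by the tool jog_arm, never from a script. Its argument "increments" is a list of rows, each an object with "slide": the shift along the tool's x, y, z in mm, a list of three; "rotation": the turn, a rotation vector about the tool's x, y, z in degrees, a list of three. A call has 1 to 20 rows; each row shifts and turns the commanded pose from where the row before left it, along the tool's axes as they then stand; what a row does not reach is not made up. A row lasts 1/12 s, in which the tool goes at most 41.7 mm and 7.16 degrees, less where a joint would pass 70% of its speed; a pose out of reach is approached as far as the arm can. A call with a gripper value outside its range is refused whole. "fingers" is the opening, from 0 (shut) to 1 (fully open), set as the call begins (left out, the last holds). The fingers move at their own pace and stop on an object; the grip force is fixed at half the most. Time passes only in rows, so rows that do not move let the fingers close. It gives the time, the measured TCP pose, the force and the opening at its end, in the units of the state.
- state(): the state, without advancing time (a new reading comes with each control period).
- optics.grab_frame(name): name is "scene" or "side" or "wrist"; returns a dict with "frame" (420x560x3 uint8, blue, green, red), "camera_matrix" (3x3 intrinsics, pixels), "distortion" ([k1, k2, p1, p2, k3] as OpenCV has them; the pictures are not rectified), "R" (3x3) and "t" (3): a world point X has camera coordinates R X + t. Camera axes: x right, y down, z forward; pixel columns grow to the right and rows downward; lengths in m; the calibration is good to about 2 mm. A picture is of the moment at which its call begins. There is no depth.
- manip.job_done(): hands the job in, once; it reports no verdict.
Trained networks look in the newest picture that a camera, given by its name, has taken for a name from the list of things; names that differ only in an ending like _2 or _b are one class to them, and where a whole thing is asked for, a point or a joint stands for the part that bears it (a point fixed in the world has none). Each returns a list of dicts, best first, with "score" (0 to 1); they miss things now and then, are a little off and sometimes report something else, mostly with a low value. They report only what shows in the picture. A call takes as long as a camera call. They do not tell look-alikes from the thing itself.
- silhouettes(thing, camera): "mask" (420x560 bool, what is visible of it) and "bbox" ([left, top, right, bottom] in pixels, round what is visible of it).
- place_of(thing, camera): "uv" ([column, row] in pixels: a listed point, or the origin of a listed thing).
The state is a dict: "time": time; "joint_pos": joint angles; "joint_vel": joint speeds; "joint_efforts": joint torques, N m; "tool_pos": TCP position; "tool_rot": TCP orientation; "contact_force": force on the tool from outside, world axes, zero at the start; "ft_torque": the same for the moment, N m; "gripper_width": opening from 0.0 (shut) to 1.0 (fully open).
Only numpy, scipy, OpenCV 4.12 (cv2) and the standard library are available. Lean on these libraries where they do the work, as an engineer would, in place of code of your own. Each camera call takes 0.05 s, during which the arm holds its last target.

## Working session

There is one attempt and no reset: what is moved stays moved. The work goes in short steps, Python scripts to look and compute and a tool call to move; the robot and the scene stay as the last step left them, time stands still between calls to the robot, and variables do not carry over. Pictures are saved under pics/ and viewed, and the job is handed in when it is done.

Besides the shell and the picture viewer there is one more tool, called by a JSON object that holds its "method" and its "body", one argument or row to a line. jog_arm: Moves the arm, as the interface text tells. Its arguments: {"type":"object","properties":{"increments":{"type":"array","items":{"type":"object","properties":{"slide":{"type":"array","items":{"type":"number"}},"rotation":{"type":"array","items":{"type":"number"}}}}},"fingers":{"type":"number"}},"required":["increments"]}

```bash
mkdir -p pics; cat > h.py <<'E'
import numpy as np, cv2
from plant import state, optics, manip, silhouettes, place_of
def grab(n,fn=None):
    f=optics.grab_frame(n)
    if fn: cv2.imwrite('pics/'+fn,f['frame'])
    return f
def ray(f,uv):
    K=np.array(f['camera_matrix']);D=np.array(f['distortion'])
    p=cv2.undistortPoints(np.array([[uv]],float),K,D)[0,0]
    R=np.array(f['R']);t=np.array(f['t'])
    return -R.T@t, R.T@np.array([p[0],p[1],1])
def onz(f,uv,z):
    o,d=ray(f,uv); return o+d*(z-o[2])/d[2]
def proj(f,X):
    return cv2.projectPoints(np.array(X,float).reshape(-1,1,3),cv2.Rodrigues(np.array(f['R']))[0],np.array(f['t'],float),np.array(f['camera_matrix']),np.array(f['distortion']))[0][:,0]
E
python3 - <<'E'
from h import *
s=state();print({k:np.round(v,3) for k,v in s.items()},manip.grip_depth)
for n in ['scene','side','wrist']:
    f=grab(n,n+'0.png')
    print(n,-np.array(f['R']).T@f['t'])
    for th in ['board','board_edge','board_stop','cover','cover_px','cover_nx','cover_py','cover_ny','scraper','screwdriver','tin','dish']:
        for r in place_of(th,n)[:3]: print(th,np.round(r['uv'],1),round(r['score'],2),np.round(onz(f,r['uv'],{'board_edge':.018,'board_stop':.018,'cover_px':.013,'cover_nx':.013,'cover_py':.013,'cover_ny':.013}.get(th,0)),3)[:2])
E
```

```text
{'time': np.float64(0.0), 'joint_pos': array([-1.387,  0.053,  1.614, -0.   ,  1.476, -0.119]), 'joint_vel': array([-0.001, -0.001, -0.001,  0.002, -0.001, -0.002]), 'joint_efforts': array([ 1.0000e-03, -3.9368e+01, -3.7018e+01, -0.0000e+00,  7.0000e-03,
       -0.0000e+00]), 'tool_pos': array([ 0.186, -0.596,  0.23 ]), 'tool_rot': array([-0.001,  0.989,  0.151, -0.   ]), 'contact_force': array([-0.945, -0.361, -0.488]), 'ft_torque': array([-0.019,  0.018, -0.004]), 'gripper_width': np.float64(1.004)} -0.0187
scene [0.91592405 0.33366965 0.54864074]
board [316.3 233.3] 0.85 [0.583 0.085]
board_edge [298.1 198.3] 0.75 [0.556 0.014]
board_edge [297.6 162.6] 0.42 [ 0.485 -0.054]
board_stop [336.3 250.4] 0.73 [0.597 0.141]
board_stop [264.7 154.7] 0.29 [ 0.516 -0.12 ]
board_stop [275.5 177.3] 0.18 [ 0.547 -0.056]
cover [315.7 129.9] 0.92 [ 0.359 -0.115]
cover [239.7 124.4] 0.76 [ 0.47  -0.257]
cover [296.6 163.7] 0.36 [ 0.474 -0.067]
cover_px [232.7 132.7] 0.91 [ 0.512 -0.231]
cover_px [324.8 115.2] 0.74 [ 0.315 -0.127]
cover_nx [264.5 153.6] 0.82 [ 0.51  -0.127]
cover_nx [308.5 141. ] 0
[... 854 characters left out ...]
38 -0.024]
cover_px [430.8 220.2] 0.57 [ 0.321 -0.124]
cover_nx [388.9 168.7] 0.72 [ 0.426 -0.3  ]
cover_nx [383.  222.2] 0.68 [ 0.403 -0.09 ]
cover_nx [330.1 206.6] 0.66 [ 0.509 -0.111]
cover_py [378.9 184.5] 0.97 [ 0.434 -0.225]
cover_py [396.5 200.8] 0.85 [ 0.39  -0.172]
cover_py [342.8 222.5] 0.65 [ 0.473 -0.066]
cover_ny [411.6 236.3] 0.64 [ 0.348 -0.063]
cover_ny [358.4 159.2] 0.63 [ 0.499 -0.325]
cover_ny [292.9 204.9] 0.6 [ 0.58  -0.095]
scraper [204.5 218.2] 0.67 [ 0.734 -0.015]
scraper [334.8 298.4] 0.63 [0.439 0.119]
screwdriver [265.2 189.6] 0.9 [ 0.661 -0.152]
tin [168.3 244.4] 0.92 [0.757 0.081]
dish [203.9 217.4] 0.55 [ 0.736 -0.017]
wrist [ 0.25179915 -0.57674835  0.37284781]
```

View pics/scene0.png

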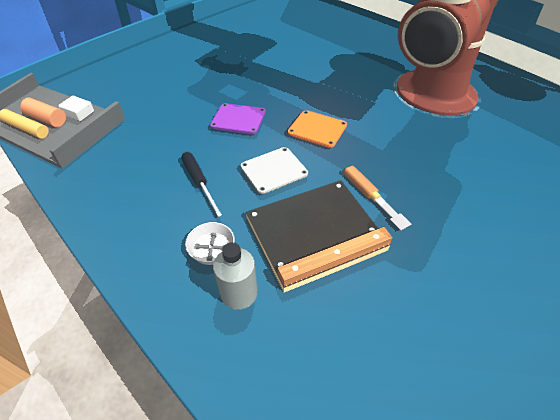

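View pics/side0.png

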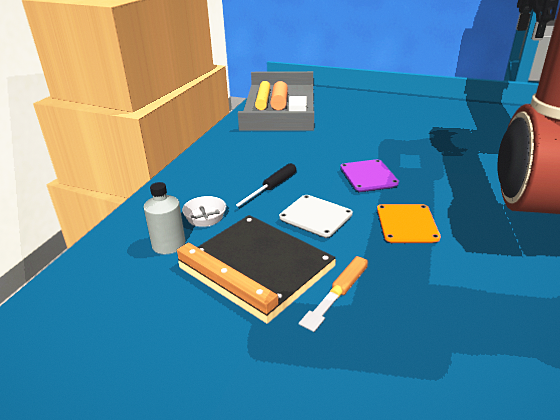

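```bash
cat > rect.py <<'E'
from h import *
def rect(f,z,x0,x1,y0,y1,mm=0.5):
    xs=np.arange(x0,x1,mm/1000);ys=np.arange(y0,y1,mm/1000)
    X,Y=np.meshgrid(xs,ys)
    p=proj(f,np.stack([X,Y,np.full_like(X,z)],-1).reshape(-1,3)).reshape(*X.shape,2).astype(np.float32)
    return cv2.remap(f['frame'],p[...,0],p[...,1],cv2.INTER_LINEAR)
E
python3 - <<'E'
from rect import *
fs={n:grab(n) for n in('scene','side')}
for n,f in fs.items():
    im=rect(f,.016,.42,.72,-.17,.21); cv2.imwrite(f'pics/rect_{n}.png',im)
    # cover
    hsv=cv2.cvtColor(im,cv2.COLOR_BGR2HSV)
    m=((hsv[...,1]<60)&(hsv[...,2]>150)).astype(np.uint8); m[300:]=0
    k,l,st,c=cv2.connectedComponentsWithStats(m); i=1+np.argmax(st[1:,4])
    mm=(l==i).astype(np.uint8); cs=max(cv2.findContours(mm,0,2)[0],key=cv2.contourArea)
    r=cv2.minAreaRect(cs); print(n,'cover',.42+r[0][0]*.0005,-.17+r[0][1]*.0005,np.array(r[1])*.5,r[2])
    im=rect(f,.018,.42,.72,-.17,.21)
    m=((im.max(-1)<75)).astype(np.uint8); m=cv2.morphologyEx(m,cv2.MORPH_CLOSE,np.ones((15,15)))
    k,l,st,c=cv2.connectedComponentsWithStats(m); i=1+np.argmax(st[1:,4])
    cs=max(cv2.findContours((l==i).astype(np.uint8),0,2)[0],key=cv2.contourArea)
    r=cv2.minAreaRect(cs); b=cv2.boxPoints(r)
    print(n,'deck',np.array(r[1])*.5,r[2],(b*.0005+[.42,-.17]).round(4).tolist())
    cv2.polylines(im,[b.astype(int)],1,(0,0,255),1); cv2.imwrite(f'pics/deck_{n}.png',im)
a=cv2.imread('pics/deck_scene.png');b=cv2.imread('pics/deck_side.png');o=np.hstack([a,b]);cv2.imwrite('pics/deck.png',cv2.resize(o,None,fx=.66,fy=.66))
print(a.shape)
E
```

```text
scene cover 0.53039501953125 -0.07754176330566408 [102.81800842 114.06517029] 74.63391876220703
scene deck [31.5 32.5] 90.0 [[0.645, -0.17], [0.6775, -0.17], [0.6775, -0.1385], [0.645, -0.1385]]
side cover 0.5275466766357422 -0.07373701477050783 [104.60980988 116.32730865] 74.57783508300781
side deck [147.12405396 199.69726562] 69.12097930908203 [[0.4586, 0.0431], [0.6452, -0.0281], [0.6977, 0.1094], [0.5111, 0.1805]]
(760, 600, 3)
```

View pics/deck.png

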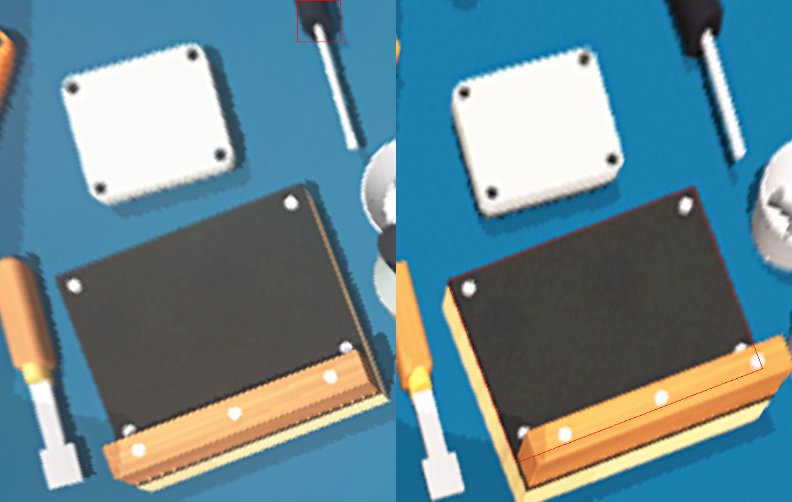

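White (target) cover: scene (274,171), side (316,216); orange and purple plates are decoys. In the board frame, the cover's middle is about 87 mm in front of the edge, y about -6 mm, and turned 5.5°. I'm moving in behind it.

{"method": "jog_arm", "body": {
  "increments": [
    {"slide": [29,-22.2,8]},
    {"slide": [29,-22.2,8]},
    {"slide": [29,-22.2,8]},
    {"slide": [29,-22.2,8]},
    {"slide": [29,-22.2,8]},
    {"slide": [29,-22.2,8]},
    {"slide": [29,-22.2,8]},
    {"slide": [29,-22.2,8]},
    {"slide": [29,-22.2,8]},
    {"slide": [29,-22.2,8]},
    {"slide": [29,-22.2,8]},
    {"slide": [29,-22.2,8]},
    {"slide": [29,-22.2,8]},
    {"slide": [29,-22.2,8]},
    {"slide": [29,-22.2,8]},
    {"rotation": [0,0,-6.5]},
    {"rotation": [0,0,-6.5]},
    {"rotation": [0,0,-6.5]},
    {"rotation": [0,0,-6.5]},
    {"rotation": [0,0,-6.5]}
  ],
  "fingers": 0.5
}}

```text
invalid input
```

{"method": "jog_arm", "body": {
  "increments": [
    {"rotation": [0,0,-6.4]},
    {"rotation": [0,0,-6.4]},
    {"rotation": [0,0,-6.4]},
    {"slide": [0,0,20]},
    {"slide": [0,0,20]},
    {"slide": [0,0,20]}
  ]
}}

```text
invalid input
```

```bash
cat >> h.py <<'E'
E0=np.array([.5545,.006,.018]); YAW=np.deg2rad(69.1)
BX=np.array([np.cos(YAW),np.sin(YAW),0]);BY=np.array([-np.sin(YAW),np.cos(YAW),0])
def st():
    from scipy.spatial.transform import Rotation as Ro
    s=state();w=s['tool_rot'];R=Ro.from_quat([w[1],w[2],w[3],w[0]]).as_matrix()
    d=s['tool_pos']-E0
    F=s['contact_force']
    print('t %.2f'%s['time'],'board x %.1f y %.1f z(world) %.1f'%(d@BX*1e3,d@BY*1e3,s['tool_pos'][2]*1e3),'toolx yaw %.2f'%np.rad2deg(np.arctan2(R[1,0],R[0,0])),'toolz',R[:,2].round(3),'F board',np.round([F@BX,F@BY,F[2]],2),'grip %.2f'%s['gripper_width'])
E
python3 - <<'E'
from h import *
st(); f=grab('scene','s1.png');g=grab('side','d1.png')
o=np.hstack([f['frame'][60:360,130:430],g['frame'][60:360,180:480]]);cv2.imwrite('pics/c1.png',o)
E
```

```text
t 2.05 board x -694.2 y 129.0 z(world) 231.3 toolx yaw 17.35 toolz [-0.  0. -1.] F board [0.42 0.09 0.17] grip 1.00
```

View pics/c1.png

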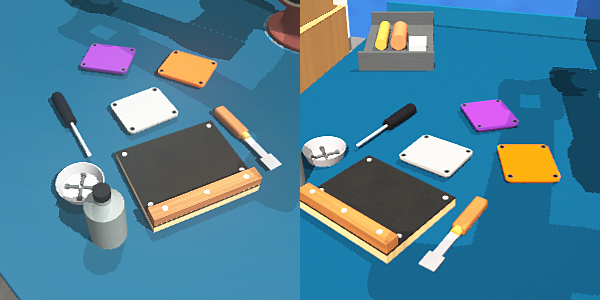

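The arm didn't move. The tool seems to want both keys in every row.

{"method": "jog_arm", "body": {
  "increments": [
    {"slide": [29,-22.2,8],"rotation": [0,0,0]},
    {"slide": [29,-22.2,8],"rotation": [0,0,0]},
    {"slide": [29,-22.2,8],"rotation": [0,0,0]},
    {"slide": [29,-22.2,8],"rotation": [0,0,0]},
    {"slide": [29,-22.2,8],"rotation": [0,0,0]},
    {"slide": [29,-22.2,8],"rotation": [0,0,0]},
    {"slide": [29,-22.2,8],"rotation": [0,0,0]},
    {"slide": [29,-22.2,8],"rotation": [0,0,0]},
    {"slide": [29,-22.2,8],"rotation": [0,0,0]},
    {"slide": [29,-22.2,8],"rotation": [0,0,0]},
    {"slide": [29,-22.2,8],"rotation": [0,0,0]},
    {"slide": [29,-22.2,8],"rotation": [0,0,0]},
    {"slide": [29,-22.2,8],"rotation": [0,0,0]},
    {"slide": [29,-22.2,8],"rotation": [0,0,0]},
    {"slide": [29,-22.2,8],"rotation": [0,0,0]},
    {"slide": [0,0,0],"rotation": [0,0,-6.5]},
    {"slide": [0,0,0],"rotation": [0,0,-6.5]},
    {"slide": [0,0,0],"rotation": [0,0,-6.5]},
    {"slide": [0,0,0],"rotation": [0,0,-6.5]},
    {"slide": [0,0,0],"rotation": [0,0,-6.5]}
  ],
  "fingers": 0.5
}}

```text
time: 3.82
tool_pos: [0.5024, -0.1488, 0.1114]
tool_rot: [0.0, 0.906, 0.424, 0.0]
contact_force: [-0.5, -0.6, -0.2]
gripper_width: 0.5
```

{"method": "jog_arm", "body": {
  "increments": [
    {"slide": [0,0,0],"rotation": [0,0,-6.4]},
    {"slide": [0,0,0],"rotation": [0,0,-6.4]},
    {"slide": [0,0,0],"rotation": [0,0,-6.4]},
    {"slide": [0,0,20],"rotation": [0,0,0]},
    {"slide": [0,0,20],"rotation": [0,0,0]},
    {"slide": [0,0,20],"rotation": [0,0,0]}
  ]
}}

```text
time: 4.32
tool_pos: [0.5028, -0.1492, 0.0513]
tool_rot: [0.001, 0.824, 0.567, 0.0]
contact_force: [-0.5, -0.1, -0.5]
gripper_width: 0.499
```

```bash

python3 - <<'E'
from h import *
st(); f=grab('scene','s1.png');g=grab('side','d1.png')
o=np.hstack([f['frame'][30:300,150:420],g['frame'][60:330,200:470]]);cv2.imwrite('pics/c2.png',cv2.resize(o,None,fx=1.45,fy=1.45))
E
```

```text
t 4.32 board x -163.4 y -7.1 z(world) 51.3 toolx yaw 69.05 toolz [ 0.002 -0.001 -1.   ] F board [-0.26  0.4  -0.45] grip 0.50
```

View pics/c2.png

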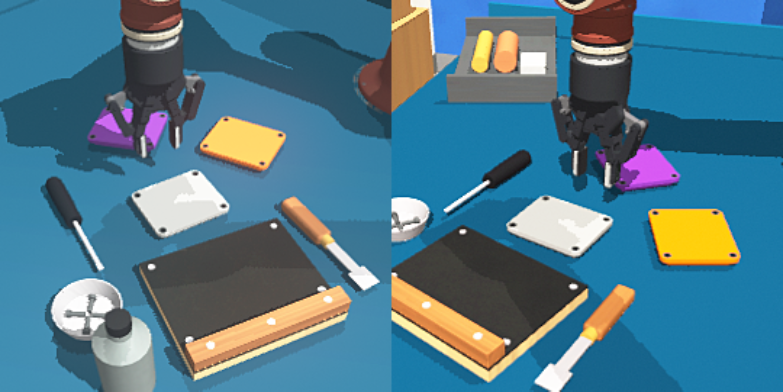

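Tool is behind the cover: scene fingertips at about (160,140) in the crop, and the cover and tools are undisturbed. Next I'll lower it to the bench to find the true fingertip height at this opening.

{"method": "jog_arm", "body": {
  "increments": [
    {"slide": [0,0,20],"rotation": [0,0,0]},
    {"slide": [0,0,20],"rotation": [0,0,0]},
    {"slide": [0,0,5],"rotation": [0,0,0]},
    {"slide": [0,0,2],"rotation": [0,0,0]},
    {"slide": [0,0,0],"rotation": [0,0,0]}
  ]
}}

```text
time: 4.83
tool_pos: [0.5027, -0.1492, 0.005]
tool_rot: [0.0, 0.824, 0.567, 0.0]
contact_force: [0.0, 0.2, 0.5]
gripper_width: 0.502
```

{"method": "jog_arm", "body": {
  "increments": [
    {"slide": [0,0,1],"rotation": [0,0,0]},
    {"slide": [0,0,1],"rotation": [0,0,0]},
    {"slide": [0,0,0],"rotation": [0,0,0]}
  ]
}}

```text
time: 5.08
tool_pos: [0.503, -0.1493, 0.0033]
tool_rot: [0.001, 0.824, 0.567, 0.0]
contact_force: [0.1, -0.0, -0.6]
gripper_width: 0.501
```

{"method": "jog_arm", "body": {
  "increments": [
    {"slide": [0,0,1],"rotation": [0,0,0]},
    {"slide": [0,0,1],"rotation": [0,0,0]},
    {"slide": [0,0,0],"rotation": [0,0,0]}
  ]
}}

```text
time: 5.33
tool_pos: [0.5022, -0.1489, 0.0003]
tool_rot: [-0.0, 0.824, 0.567, -0.0]
contact_force: [-0.4, -0.5, -0.4]
gripper_width: 0.502
```

{"method": "jog_arm", "body": {
  "increments": [
    {"slide": [0,0,1],"rotation": [0,0,0]},
    {"slide": [0,0,1],"rotation": [0,0,0]},
    {"slide": [0,0,0],"rotation": [0,0,0]}
  ]
}}

```text
time: 5.58
tool_pos: [0.5023, -0.149, -0.0018]
tool_rot: [-0.0, 0.824, 0.567, -0.0]
contact_force: [-0.1, -0.3, 0.2]
gripper_width: 0.498
```

{"method": "jog_arm", "body": {
  "increments": [
    {"slide": [0,0,1],"rotation": [0,0,0]},
    {"slide": [0,0,1],"rotation": [0,0,0]},
    {"slide": [0,0,0],"rotation": [0,0,0]}
  ]
}}

```text
time: 5.83
tool_pos: [0.5025, -0.1491, -0.0019]
tool_rot: [-0.001, 0.824, 0.567, -0.0]
contact_force: [-6.1, 2.4, 13.4]
gripper_width: 0.501
```

Contact came at TCP z of about -2.3 mm, with a stiffness of about 7 N/mm. I'm raising so the tips sit at about 5 mm, then pushing toward the edge.

{"method": "jog_arm", "body": {
  "increments": [
    {"slide": [0,0,-6.5],"rotation": [0,0,0]},
    {"slide": [6,0,0],"rotation": [0,0,0]},
    {"slide": [5,0,0],"rotation": [0,0,0]},
    {"slide": [4,0,0],"rotation": [0,0,0]},
    {"slide": [4,0,0],"rotation": [0,0,0]},
    {"slide": [4,0,0],"rotation": [0,0,0]},
    {"slide": [4,0,0],"rotation": [0,0,0]},
    {"slide": [4,0,0],"rotation": [0,0,0]},
    {"slide": [4,0,0],"rotation": [0,0,0]},
    {"slide": [4,0,0],"rotation": [0,0,0]},
    {"slide": [4,0,0],"rotation": [0,0,0]},
    {"slide": [3,0,0],"rotation": [0,0,0]},
    {"slide": [0,0,0],"rotation": [0,0,0]}
  ]
}}

```text
time: 6.92
tool_pos: [0.5189, -0.1053, 0.0028]
tool_rot: [-0.0, 0.824, 0.567, 0.0]
contact_force: [0.5, 0.4, -0.0]
gripper_width: 0.501
```

```bash
cat >> h.py <<'E'
def look(fn):
    f=grab('scene');g=grab('side')
    o=np.hstack([f['frame'][70:270,180:380],g['frame'][110:310,200:400]]);cv2.imwrite('pics/'+fn,cv2.resize(o,None,fx=2,fy=2,interpolation=cv2.INTER_CUBIC))
E
python3 - <<'E'
from h import *
st(); look('c3.png')
E
```

```text
t 6.92 board x -116.7 y -6.5 z(world) 2.8 toolx yaw 69.07 toolz [ 0.     0.001 -1.   ] F board [ 0.51 -0.31 -0.03] grip 0.50
```

View pics/c3.png

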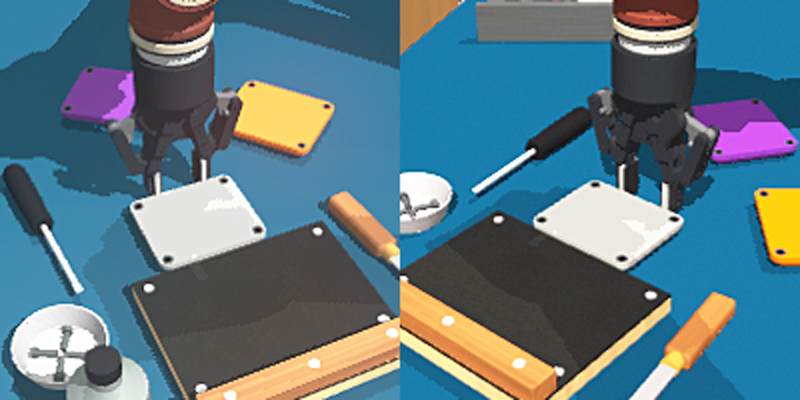

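{"method": "jog_arm", "body": {
  "increments": [
    {"slide": [2,0,0],"rotation": [0,0,0]},
    {"slide": [2,0,0],"rotation": [0,0,0]},
    {"slide": [2,0,0],"rotation": [0,0,0]},
    {"slide": [1,0,0],"rotation": [0,0,0]},
    {"slide": [1,0,0],"rotation": [0,0,0]},
    {"slide": [0,0,0],"rotation": [0,0,0]}
  ]
}}

```text
time: 7.52
tool_pos: [0.5217, -0.0989, 0.0029]
tool_rot: [0.0, 0.824, 0.567, -0.0]
contact_force: [-1.2, -3.9, 0.1]
gripper_width: 0.5
```

```bash
python3 -c "
from h import *
st()"
```

```text
t 7.52 board x -109.7 y -6.8 z(world) 2.9 toolx yaw 69.07 toolz [ 0.    -0.001 -1.   ] F board [-4.04 -0.26  0.14] grip 0.50
```

The cover is squared up and pressing the edge (4 N at TCP x = -109.7). I'll tilt the fingers 12° so their face carries the rim's lower edge upward, and plan the arc with a script.

```bash
cat > plan.py <<'E'
import numpy as np, json
def path(th,a,p,xe=-2.7,e=4.5,q=0):
    t=np.deg2rad(th);s,c=np.sin(t),np.cos(t); z0=-10*min(s,c)
    cx,cz=xe-6*s-96*c, z0+96*s+10*c
    A=np.deg2rad(a);S,C=np.sin(A),np.cos(A)
    return np.array([cx+p-11*C+(2.4+e)*S, cz+q-11*S-(2.4+e)*C, a])
def rows(w):
    for u,v in zip(w[:-1],w[1:]):
        A=np.deg2rad(u[2]);S,C=np.sin(A),np.cos(A);dx,dz=v[0]-u[0],v[1]-u[1]
        print('[%.1f,0,%.1f] rot y %.1f   -> x %.1f z %.1f'%(dx*C+dz*S,dx*S-dz*C,v[2]-u[2],v[0],v[1]))
E
python3 -c "
from plan import *
cur=np.array([-109.0,2.7,0]); w=[cur,cur+[-4,0,0],cur+[-4,0,6],cur+[-4,-1,12],path(0,12,-1.),path(0,12,1.2)]
rows(w);print()
rows([path(t,12,1.2) for t in np.arange(0,95,2.5)])"
```

```text
[-4.0,0,-0.0] rot y 0.0   -> x -113.0 z 2.7
[0.0,0,0.0] rot y 6.0   -> x -113.0 z 2.7
[-0.1,0,1.0] rot y 6.0   -> x -113.0 z 1.7
[3.7,0,1.5] rot y 0.0   -> x -109.0 z 1.0
[2.2,0,0.5] rot y 0.0   -> x -106.8 z 1.0

[0.6,0,-3.7] rot y 0.0   -> x -107.0 z 4.7
[0.8,0,-3.6] rot y 0.0   -> x -107.0 z 8.4
[1.0,0,-3.6] rot y 0.0   -> x -106.8 z 12.1
[1.1,0,-3.5] rot y 0.0   -> x -106.4 z 15.7
[1.3,0,-3.4] rot y 0.0   -> x -105.8 z 19.3
[1.5,0,-3.3] rot y 0.0   -> x -105.1 z 22.9
[1.6,0,-3.2] rot y 0.0   -> x -104.2 z 26.4
[1.8,0,-3.1] rot y 0.0   -> x -103.1 z 29.8
[1.9,0,-3.0] rot y 0.0   -> x -101.8 z 33.1
[2.1,0,-2.9] rot y 0.0   -> x -100.4 z 36.4
[2.2,0,-2.8] rot y 0.0   -> x -98.7 z 39.5
[2.4,0,-2.6] rot y 0.0   -> x -97.0 z 42.6
[2.5,0,-2.5] rot y 0.0   -> x -95.0 z 45.6
[2.7,0,-2.4] rot y 0.0   -> x -92.9 z 48.5
[2.8,0,-2.2] rot y 0.0   -> x -90.6 z 51.3
[2.9,0,-2.1] rot y 0.0   -> x -88.2 z 53.9
[3.0,0,-1.9] rot y 0.0   -> x -85.7 z 56.4
[3.1,0,-1.8] rot y 0.0   -> x -82.9 z 58.8
[3.4,0,-2.2] rot y 0.0   -> x -80.1 z 61.7
[3.5,0,-2.1] rot y 0.0   -> x -77.1 z 64.5
[3.6,0,-1.9] rot y 0.0   -> x -74.0 z 67.1
[3.7,0,-1.8] rot y 0.0   -> x -70.8 z 69.6
[3.7,0,-1.6] rot y 0.0   -> x -67.5 z 71.9
[3.8,0,-1.4] rot y 0.0   -> x -64.0 z 74.1
[3.9,0,-1.2] rot y 0.0   -> x -60.5 z 76.1
[3.9,0,-1.1] rot y 0.0   -> x -56.8 z 78.0
[4.0,0,-0.9] rot y 0.0   -> x -53.1 z 79.7
[4.0,0,-0.7] rot y 0.0   -> x -49.3 z 81.2
[4.1,0,-0.5] rot y 0.0   -> x -45.4 z 82.5
[4.1,0,-0.3] rot y 0.0   -> x -41.5 z 83.7
[4.1,0,-0.1] rot y 0.0   -> x -37.5 z 84.7
[4.1,0,0.0] rot y 0.0   -> x -33.4 z 85.5
[4.1,0,0.2] rot y 0.0   -> x -29.3 z 86.1
[4.1,0,0.4] rot y 0.0   -> x -25.2 z 86.6
[4.1,0,0.6] rot y 0.0   -> x -21.0 z 86.9
[4.1,0,0.8] rot y 0.0   -> x -16.8 z 87.0
[4.1,0,1.0] rot y 0.0   -> x -12.6 z 86.9
```

{"method": "jog_arm", "body": {
  "increments": [
    {"slide": [-4,0,0],"rotation": [0,0,0]},
    {"slide": [0,0,0],"rotation": [0,6,0]},
    {"slide": [-0.1,0,1],"rotation": [0,6,0]},
    {"slide": [3.7,0,1.5],"rotation": [0,0,0]},
    {"slide": [2.2,0,0.5],"rotation": [0,0,0]},
    {"slide": [0,0,0],"rotation": [0,0,0]}
  ]
}}

```text
time: 8.02
tool_pos: [0.5221, -0.0968, 0.0008]
tool_rot: [-0.058, 0.819, 0.564, 0.085]
contact_force: [-3.0, -4.4, -0.7]
gripper_width: 0.501
```

```bash
python3 -c "
from h import *
st()"
```

```text
t 8.02 board x -107.6 y -6.4 z(world) 0.8 toolx yaw 69.09 toolz [ 0.073  0.191 -0.979] F board [-5.16  1.26 -0.65] grip 0.50
```

{"method": "jog_arm", "body": {
  "increments": [
    {"slide": [1,0,-3.7],"rotation": [0,0,0]},
    {"slide": [0.8,0,-3.6],"rotation": [0,0,0]},
    {"slide": [1,0,-3.6],"rotation": [0,0,0]},
    {"slide": [1.1,0,-3.5],"rotation": [0,0,0]},
    {"slide": [1.3,0,-3.4],"rotation": [0,0,0]}
  ]
}}

```text
time: 8.43
tool_pos: [0.5225, -0.0959, 0.0196]
tool_rot: [-0.058, 0.819, 0.565, 0.084]
contact_force: [-4.1, -6.9, -0.2]
gripper_width: 0.508
```

```bash
python3 -c "
from h import *
st();look('c4.png')"
```

```text
t 8.43 board x -106.6 y -6.4 z(world) 19.6 toolx yaw 69.18 toolz [ 0.072  0.19  -0.979] F board [-7.89  1.33 -0.23] grip 0.51
```

View pics/c4.png

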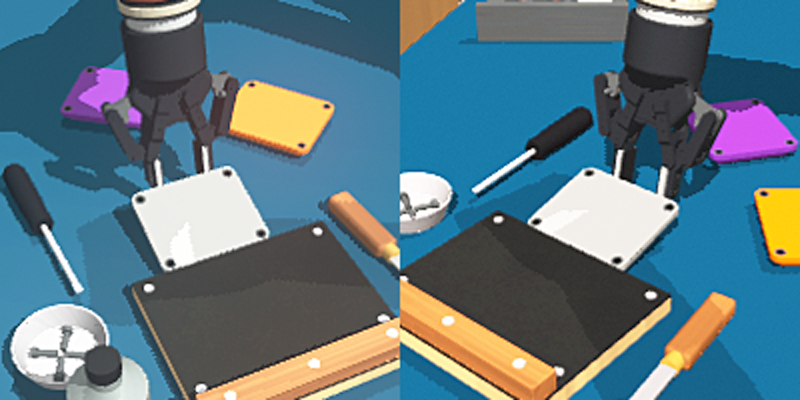

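The near side is rising: its rim went from row about 180 to about 165 in the crop. Press is about 8 N. Continuing.

{"method": "jog_arm", "body": {
  "increments": [
    {"slide": [1.5,0,-3.3],"rotation": [0,0,0]},
    {"slide": [1.6,0,-3.2],"rotation": [0,0,0]},
    {"slide": [1.8,0,-3.1],"rotation": [0,0,0]},
    {"slide": [1.9,0,-3.0],"rotation": [0,0,0]},
    {"slide": [2.1,0,-2.9],"rotation": [0,0,0]}
  ]
}}

```text
time: 8.95
tool_pos: [0.5243, -0.0918, 0.037]
tool_rot: [-0.057, 0.819, 0.565, 0.083]
contact_force: [-6.7, -12.1, 2.7]
gripper_width: 0.499
```

```bash
python3 -c "
from h import *
st();look('c5.png')"
```

```text
t 8.95 board x -102.2 y -6.7 z(world) 37.0 toolx yaw 69.21 toolz [ 0.072  0.188 -0.98 ] F board [-13.71   1.99   2.67] grip 0.50
```

View pics/c5.png

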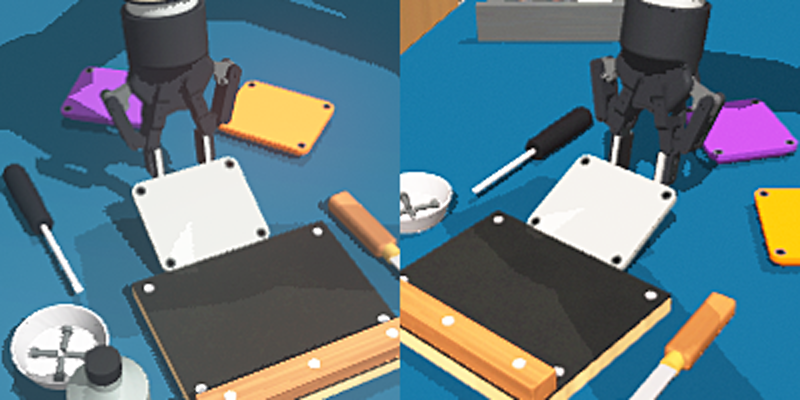

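{"method": "jog_arm", "body": {
  "increments": [
    {"slide": [1.3,0,-2.8],"rotation": [0,0,0]},
    {"slide": [2.3,0,-2.6],"rotation": [0,0,0]},
    {"slide": [2.4,0,-2.5],"rotation": [0,0,0]},
    {"slide": [2.6,0,-2.4],"rotation": [0,0,0]}
  ]
}}

```text
time: 9.38
tool_pos: [0.5268, -0.0865, 0.0495]
tool_rot: [-0.057, 0.819, 0.565, 0.083]
contact_force: [-8.3, -14.1, 6.1]
gripper_width: 0.497
```

```bash
python3 -c "
from h import *
st();look('c6.png')"
```

```text
t 9.38 board x -96.3 y -7.1 z(world) 49.5 toolx yaw 69.22 toolz [ 0.072  0.187 -0.98 ] F board [-16.14   2.7    6.11] grip 0.50
```

View pics/c6.png

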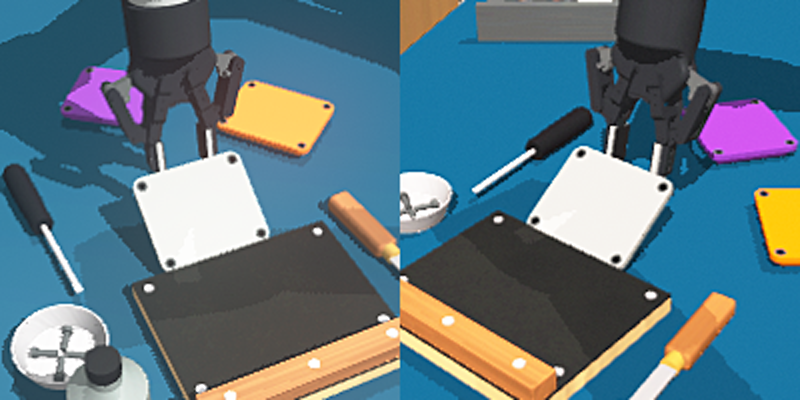

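Still rising, but the force has grown to 16 N with an upward part. The fingertip may be slipping up the side face, so I'll fit the actual tilt from the images.

```bash
cat > fit.py <<'E'
from h import *
from scipy.optimize import minimize
E0c={'scene':np.array([.557,.0042,0]),'side':np.array([.5519,.0075,0])}
def outline(th,xe,y0,n):
    # smooth face (body z=16) and lower rim (z=10) outlines
    t=np.deg2rad(th);s,c=np.sin(t),np.cos(t);z0=-10*min(s,c) if th<90 else 0
    P=[]
    for bz in(16,10):
        for bx,by in [(-96,-46),(-96,46),(-86,56),(-10,56),(0,46),(0,-46),(-10,-56),(-86,-56)]:
            x=xe-16*s+bx*c+bz*s; z=z0-bx*s+bz*c
            P.append(E0c[n]+BX*x/1e3+BY*(by+y0)/1e3+[0,0,z/1e3])
    return np.array(P)
def fit(fs,guess):
    ms={}
    for n,f in fs.items():
        hsv=cv2.cvtColor(f['frame'],cv2.COLOR_BGR2HSV)
        m=((hsv[...,1]<70)&(hsv[...,2]>120)).astype(np.uint8)
        q=proj(f,outline(guess[0],guess[1],guess[2],n)).mean(0)
        k,l,stt,c=cv2.connectedComponentsWithStats(m)
        big=[i for i in range(1,k) if stt[i,4]>400]
        i=min(big,key=lambda i:np.hypot(*(c[i]-q)));mm=(l==i).astype(np.uint8)
        mm=cv2.morphologyEx(mm,cv2.MORPH_CLOSE,np.ones((7,7)));ms[n]=mm
    def cost(v):
        C=0
        for n,f in fs.items():
            o=np.zeros((420,560),np.uint8)
            cv2.fillConvexPoly(o,np.round(cv2.convexHull(proj(f,outline(*v,n)).astype(np.float32))*16).astype(int),1,shift=4)
            C+=1-(o&ms[n]).sum()/(o|ms[n]).sum()
        return C
    best=min(((cost((t,guess[1],guess[2])),t) for t in range(0,100,3)))
    r=minimize(cost,[best[1],guess[1],guess[2]],method='Nelder-Mead',options=dict(initial_simplex=[[best[1],guess[1],guess[2]],[best[1]+5,guess[1],guess[2]],[best[1],guess[1]+5,guess[2]],[best[1],guess[1],guess[2]+5]]))
    return r.x.round(1),round(r.fun,3)
E
python3 -c "
from fit import *
fs={n:grab(n) for n in('scene','side')}
print(fit(fs,(30,-2,-6)))"
```

```text
(array([ 47.1, -11.7, -10.1]), np.float64(0.251))
```

```bash
python3 -c "
from fit import *
o=[]
for n,sl in(('scene',(slice(70,270),slice(180,380))),('side',(slice(110,310),slice(200,400)))):
    f=grab(n);im=cv2.resize(f['frame'],None,fx=2,fy=2,interpolation=cv2.INTER_CUBIC)
    for th,col in((22,(0,0,255)),(32,(0,160,0))):
        p=proj(f,outline(th,0,-8,n))[:8]*2
        cv2.polylines(im,[p.astype(int)],1,col,1)
    o.append(im[sl[0].start*2:sl[0].stop*2,sl[1].start*2:sl[1].stop*2])
cv2.imwrite('pics/c7.png',np.hstack(o))
"
```

```text
(no output)
```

View pics/c7.png

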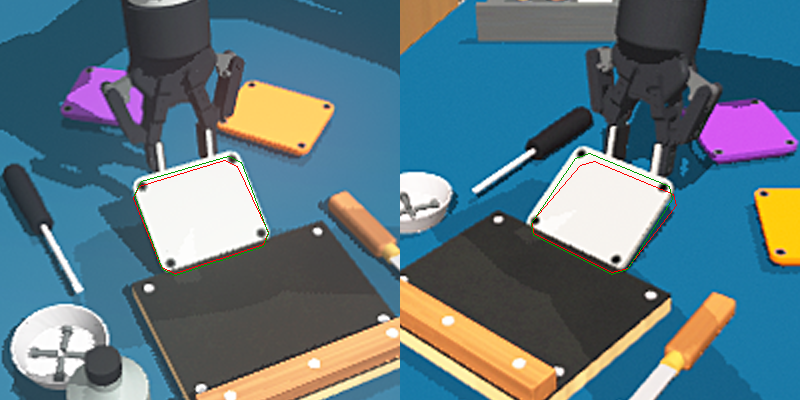

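The actual tilt is about 36–38°, a little ahead of plan (image outline lies outside the 32° overlay). So I was pressing too far in x and not high enough. I'm shifting the rest of the path.

```bash
python3 -c "
from plan import *
rows([np.array([-94.,48.4,12])]+[path(t,12,-1.0,q=1.5) for t in np.arange(37,95,2.5)])"
```

```text
[1.5,0,-3.6] rot y 0.0   -> x -93.3 z 52.2
[2.9,0,-2.1] rot y 0.0   -> x -90.9 z 54.9
[3.0,0,-2.0] rot y 0.0   -> x -88.4 z 57.4
[3.1,0,-1.8] rot y 0.0   -> x -85.7 z 59.9
[3.3,0,-2.2] rot y 0.0   -> x -82.9 z 62.7
[3.5,0,-2.1] rot y 0.0   -> x -79.9 z 65.5
[3.6,0,-2.0] rot y 0.0   -> x -76.9 z 68.1
[3.7,0,-1.8] rot y 0.0   -> x -73.7 z 70.6
[3.7,0,-1.6] rot y 0.0   -> x -70.3 z 73.0
[3.8,0,-1.4] rot y 0.0   -> x -66.9 z 75.2
[3.9,0,-1.3] rot y 0.0   -> x -63.4 z 77.2
[3.9,0,-1.1] rot y 0.0   -> x -59.8 z 79.1
[4.0,0,-0.9] rot y 0.0   -> x -56.1 z 80.8
[4.0,0,-0.7] rot y 0.0   -> x -52.3 z 82.4
[4.1,0,-0.5] rot y 0.0   -> x -48.4 z 83.8
[4.1,0,-0.4] rot y 0.0   -> x -44.5 z 85.0
[4.1,0,-0.2] rot y 0.0   -> x -40.5 z 86.0
[4.1,0,0.0] rot y 0.0   -> x -36.4 z 86.9
[4.1,0,0.2] rot y 0.0   -> x -32.3 z 87.5
[4.1,0,0.4] rot y 0.0   -> x -28.2 z 88.0
[4.1,0,0.6] rot y 0.0   -> x -24.0 z 88.3
[4.1,0,0.7] rot y 0.0   -> x -19.9 z 88.5
[4.1,0,0.9] rot y 0.0   -> x -15.7 z 88.4
[4.1,0,1.1] rot y 0.0   -> x -11.5 z 88.2
```

{"method": "jog_arm", "body": {
  "increments": [
    {"slide": [1.5,0,-3.6],"rotation": [0,0,0]},
    {"slide": [2.8,0,-2.1],"rotation": [0,0,0]},
    {"slide": [2.8,0,-2.1],"rotation": [0,0,0]},
    {"slide": [3.0,0,-2.0],"rotation": [0,0,0]}
  ]
}}

```text
time: 10.02
tool_pos: [0.5306, -0.0772, 0.0612]
tool_rot: [-0.058, 0.819, 0.564, 0.085]
contact_force: [-1.7, -4.5, 2.2]
gripper_width: 0.502
```

```bash
python3 -c "
from h import *
st();look('c8.png')"
```

```text
t 10.02 board x -86.3 y -7.3 z(world) 61.2 toolx yaw 69.14 toolz [ 0.075  0.191 -0.979] F board [-4.85 -0.03  2.23] grip 0.50
```

View pics/c8.png

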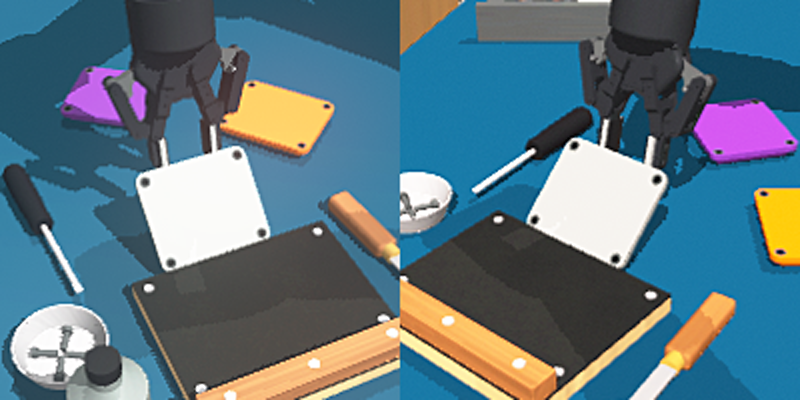

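Tilt is now about 45° with press down to 5 N. Continuing along the arc.

{"method": "jog_arm", "body": {
  "increments": [
    {"slide": [3.3,0,-2.2],"rotation": [0,0,0]},
    {"slide": [3.5,0,-2.1],"rotation": [0,0,0]},
    {"slide": [3.6,0,-2.0],"rotation": [0,0,0]},
    {"slide": [3.7,0,-1.8],"rotation": [0,0,0]},
    {"slide": [3.7,0,-1.6],"rotation": [0,0,0]}
  ]
}}

```text
time: 10.53
tool_pos: [0.5354, -0.0619, 0.0734]
tool_rot: [-0.06, 0.819, 0.564, 0.086]
contact_force: [0.5, -1.4, -0.1]
gripper_width: 0.5
```

```bash
python3 -c "
from h import *
st();look('c9.png')"
```

```text
t 10.53 board x -70.2 y -6.3 z(world) 73.4 toolx yaw 69.06 toolz [ 0.074  0.195 -0.978] F board [-1.12 -0.92 -0.08] grip 0.50
```

View pics/c9.png

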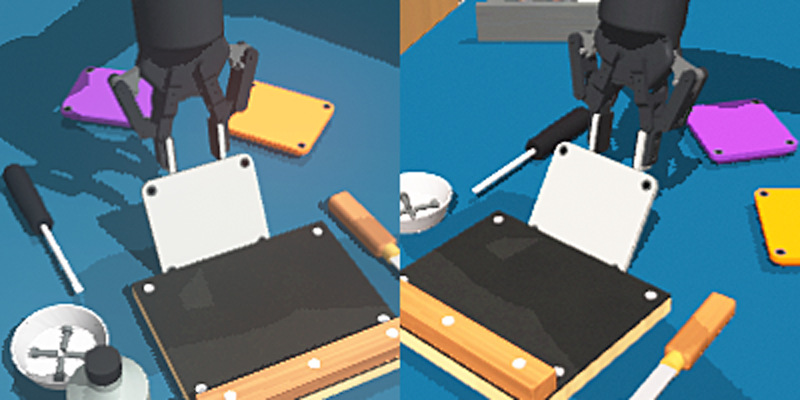

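About 60°, with light contact as expected at this tilt. Continuing a little lower so the tips stay behind the rim.

{"method": "jog_arm", "body": {
  "increments": [
    {"slide": [3.9,0,-1.0],"rotation": [0,0,0]},
    {"slide": [4.0,0,-0.8],"rotation": [0,0,0]},
    {"slide": [4.0,0,-0.7],"rotation": [0,0,0]},
    {"slide": [4.0,0,-0.5],"rotation": [0,0,0]},
    {"slide": [4.0,0,-0.5],"rotation": [0,0,0]}
  ]
}}

```text
time: 11.05
tool_pos: [0.5428, -0.0454, 0.0828]
tool_rot: [-0.059, 0.819, 0.564, 0.086]
contact_force: [-4.8, -3.4, 9.7]
gripper_width: 0.502
```

```bash
python3 -c "
from h import *
st();look('c10.png')"
```

```text
t 11.05 board x -52.2 y -7.4 z(world) 82.8 toolx yaw 69.08 toolz [ 0.075  0.193 -0.978] F board [-4.9   3.27  9.66] grip 0.50
```

View pics/c10.png

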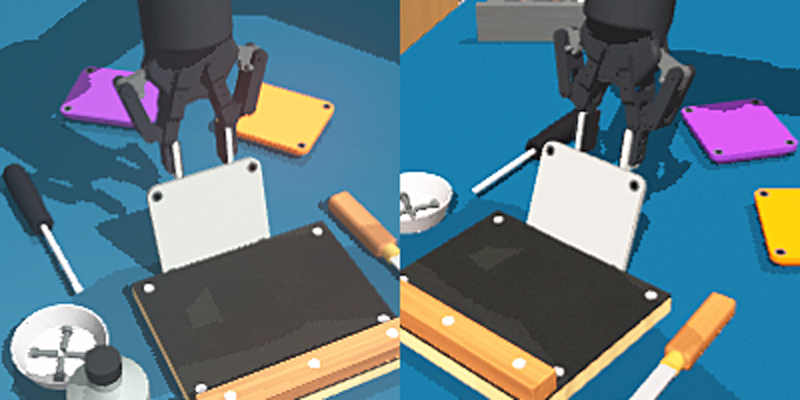

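About 67°. The force (-4.9, +9.7) shows the tips now bearing on the rim's side face rather than behind it. Friction holds, so I'll keep following the arc with slightly less radial press.

{"method": "jog_arm", "body": {
  "increments": [
    {"slide": [4.1,0,-1.1],"rotation": [0,0,0]},
    {"slide": [4.1,0,-0.7],"rotation": [0,0,0]},
    {"slide": [4.1,0,-0.4],"rotation": [0,0,0]},
    {"slide": [4.1,0,-0.2],"rotation": [0,0,0]}
  ]
}}

```text
time: 11.48
tool_pos: [0.5482, -0.0301, 0.0872]
tool_rot: [-0.059, 0.819, 0.564, 0.087]
contact_force: [0.4, -0.2, 1.4]
gripper_width: 0.499
```

```bash
python3 -c "
from h import *
st();look('c11.png')"
```

```text
t 11.48 board x -36.0 y -7.0 z(world) 87.2 toolx yaw 69.04 toolz [ 0.076  0.194 -0.978] F board [-0.07 -0.49  1.37] grip 0.50
```

View pics/c11.png

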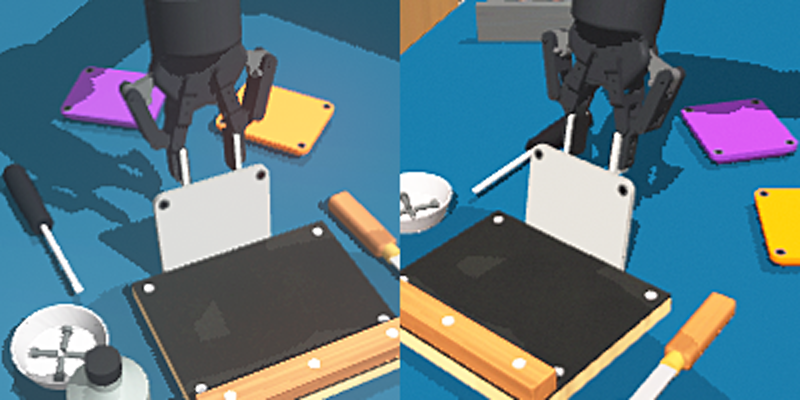

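About 77° and still in contact (1.4 N). A touch more press, then on over the top.

{"method": "jog_arm", "body": {
  "increments": [
    {"slide": [4.0,0,0.5],"rotation": [0,0,0]},
    {"slide": [4.1,0,0.4],"rotation": [0,0,0]},
    {"slide": [4.1,0,0.6],"rotation": [0,0,0]},
    {"slide": [4.1,0,0.7],"rotation": [0,0,0]}
  ]
}}

```text
time: 11.92
tool_pos: [0.5534, -0.0147, 0.0875]
tool_rot: [-0.06, 0.819, 0.564, 0.086]
contact_force: [0.6, -0.5, -0.2]
gripper_width: 0.497
```

```bash
python3 -c "
from h import *
st();look('c12.png')"
```

```text
t 11.92 board x -19.7 y -6.3 z(world) 87.5 toolx yaw 69.04 toolz [ 0.074  0.195 -0.978] F board [-0.25 -0.72 -0.15] grip 0.50
```

View pics/c12.png

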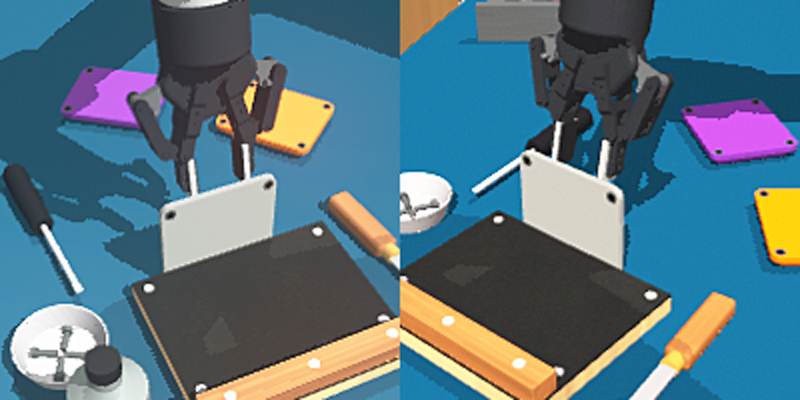

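The cover stands about upright, its top rim in the scene crop running (165,210) to (270,180). Pushing the top over.

{"method": "jog_arm", "body": {
  "increments": [
    {"slide": [3.9,0,1.0],"rotation": [0,0,0]},
    {"slide": [3.9,0,1.0],"rotation": [0,0,0]},
    {"slide": [3.9,0,1.2],"rotation": [0,0,0]},
    {"slide": [3.9,0,1.2],"rotation": [0,0,0]}
  ]
}}

```text
time: 12.35
tool_pos: [0.5594, 0.0003, 0.0868]
tool_rot: [-0.059, 0.819, 0.564, 0.086]
contact_force: [1.4, -0.6, -0.1]
gripper_width: 0.502
```

```bash
python3 -c "
from h import *
st();look('c13.png')"
```

```text
t 12.35 board x -3.6 y -6.7 z(world) 86.8 toolx yaw 69.04 toolz [ 0.074  0.194 -0.978] F board [-0.07 -1.53 -0.15] grip 0.50
```

View pics/c13.png

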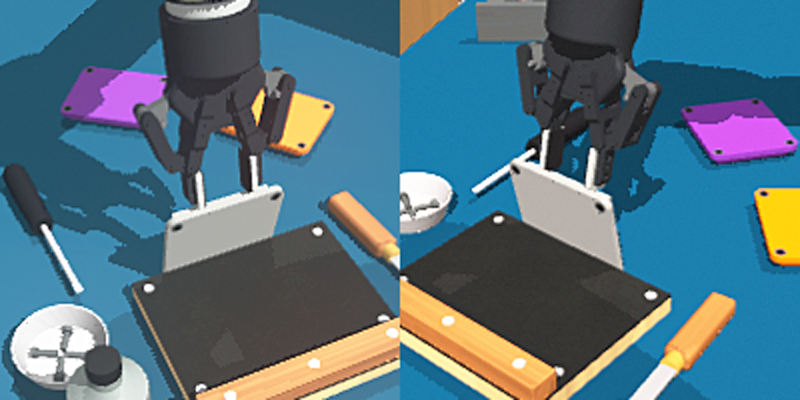

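{"method": "jog_arm", "body": {
  "increments": [
    {"slide": [3.9,0,1.3],"rotation": [0,0,0]},
    {"slide": [3.9,0,1.5],"rotation": [0,0,0]},
    {"slide": [3.9,0,1.7],"rotation": [0,0,0]},
    {"slide": [3.9,0,1.9],"rotation": [0,0,0]}
  ]
}}

```text
time: 12.78
tool_pos: [0.5654, 0.0158, 0.0837]
tool_rot: [-0.059, 0.819, 0.564, 0.086]
contact_force: [0.5, 0.4, 0.4]
gripper_width: 0.499
```

```bash
python3 -c "
from h import *
st();look('c14.png')"
```

```text
t 12.78 board x 13.0 y -6.7 z(world) 83.7 toolx yaw 69.05 toolz [ 0.074  0.194 -0.978] F board [ 0.59 -0.3   0.37] grip 0.50
```

View pics/c14.png

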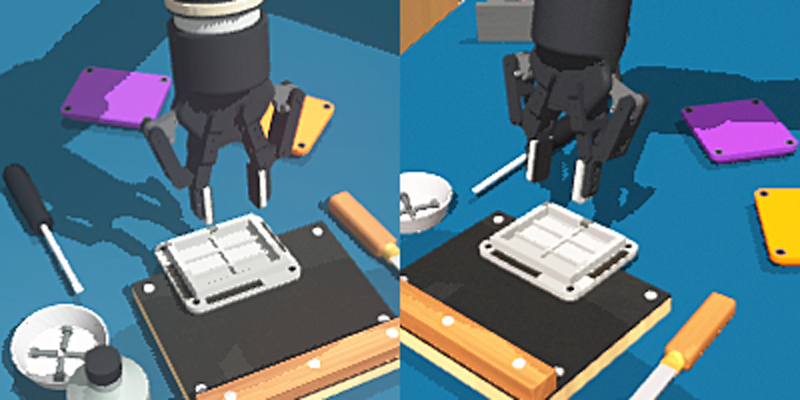

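The cover fell over and lies register side up on the board, its near rim overhanging the front edge slightly. I'll go back behind it and down to plate level.

{"method": "jog_arm", "body": {
  "increments": [
    {"slide": [-20.5,0,-4.4],"rotation": [0,0,0]},
    {"slide": [-20.5,0,-4.4],"rotation": [0,0,0]},
    {"slide": [-20.5,0,-4.4],"rotation": [0,0,0]},
    {"slide": [0,0,0],"rotation": [0,-6,0]},
    {"slide": [0,0,0],"rotation": [0,-6,0]},
    {"slide": [0,0,20],"rotation": [0,0,0]},
    {"slide": [0,0,20],"rotation": [0,0,0]},
    {"slide": [0,0,0],"rotation": [0,0,0]}
  ]
}}

```text
time: 13.55
tool_pos: [0.5398, -0.0424, 0.0401]
tool_rot: [-0.003, 0.824, 0.567, -0.002]
contact_force: [-1.2, 1.2, -0.7]
gripper_width: 0.501
```

```bash
python3 - <<'E'
from rect import *
st(); look('c15.png')
for n,e in(('scene',np.array([.557,.0042])),('side',np.array([.5519,.0075]))):
    f=grab(n)
    im=rect(f,.024,.42,.72,-.17,.21); hsv=cv2.cvtColor(im,cv2.COLOR_BGR2HSV)
    m=((hsv[...,1]<60)&(hsv[...,2]>130)).astype(np.uint8); m=cv2.morphologyEx(m,cv2.MORPH_CLOSE,np.ones((9,9)))
    k,l,s_,c=cv2.connectedComponentsWithStats(m); i=1+np.argmax(s_[1:,4])
    cs=max(cv2.findContours((l==i).astype(np.uint8),0,2)[0],key=cv2.contourArea); r=cv2.minAreaRect(cs)
    p=np.array(r[0])*.0005+[.42,-.17]-e; print(n,np.array(r[1])*.5,r[2],'x',p@BX[:2]*1e3,'y',p@BY[:2]*1e3)
E
```

```text
t 13.55 board x -50.5 y -3.5 z(world) 40.1 toolx yaw 69.08 toolz [-0.007  0.001 -1.   ] F board [ 0.67  1.54 -0.74] grip 0.50
scene [101.41720581 114.97605133] 69.06271362304688 x 15.272966332550688 y -8.613033080191983
side [103.88050079 118.89759827] 69.12535095214844 x 15.667260960903803 y -10.85344957664223
```

View pics/c15.png

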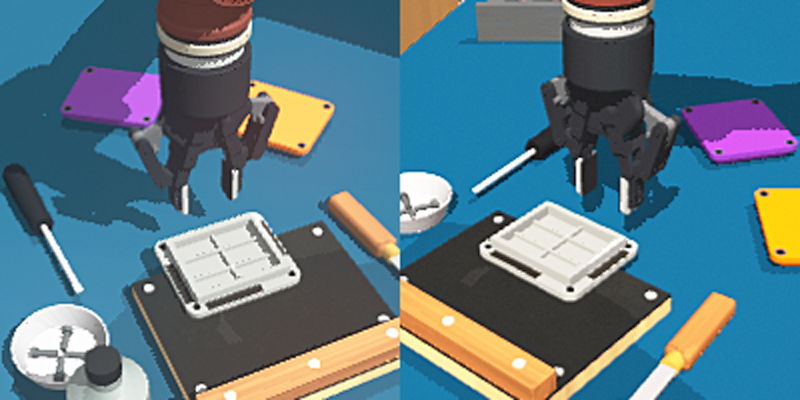

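Cover centre is at x about +15, y about -10 mm and square (69.1° vs 69.1°). Lowering behind its rim and pushing along the deck.

{"method": "jog_arm", "body": {
  "increments": [
    {"slide": [-8,4,0],"rotation": [0,0,0]},
    {"slide": [0,0,12],"rotation": [0,0,0]},
    {"slide": [0,0,10.4],"rotation": [0,0,0]},
    {"slide": [5,0,0],"rotation": [0,0,0]},
    {"slide": [4,0,0],"rotation": [0,0,0]},
    {"slide": [4,0,0],"rotation": [0,0,0]},
    {"slide": [4,0,0],"rotation": [0,0,0]},
    {"slide": [5,0,0],"rotation": [0,0,0]},
    {"slide": [5,0,0],"rotation": [0,0,0]},
    {"slide": [5,0,0],"rotation": [0,0,0]},
    {"slide": [5,0,0],"rotation": [0,0,0]},
    {"slide": [5,0,0],"rotation": [0,0,0]},
    {"slide": [5,0,0],"rotation": [0,0,0]}
  ]
}}

```text
time: 14.83
tool_pos: [0.5608, -0.008, 0.0218]
tool_rot: [0.0, 0.824, 0.567, 0.0]
contact_force: [-1.2, -1.9, 1.6]
gripper_width: 0.496
```

```bash
python3 -c "
from h import *
st();look('c16.png')"
```

```text
t 14.83 board x -10.8 y -10.9 z(world) 21.8 toolx yaw 69.06 toolz [ 0. -0. -1.] F board [-2.19  0.48  1.65] grip 0.50
```

View pics/c16.png

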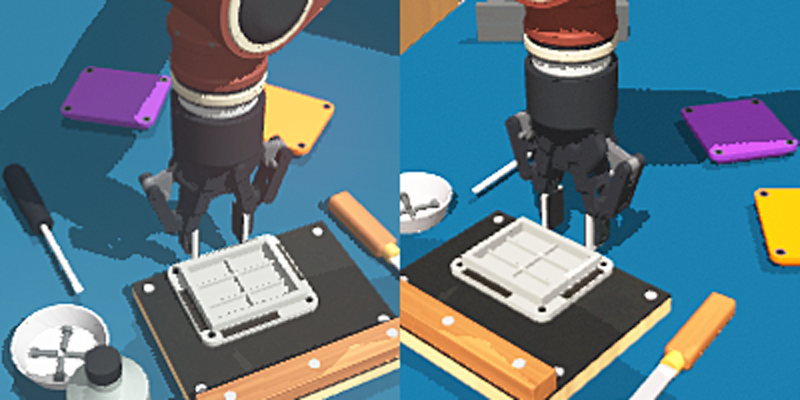

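```bash
cat > meas.py <<'E'
from rect import *
def meas():
    for n,e in(('scene',np.array([.557,.0042])),('side',np.array([.5519,.0075]))):
        f=grab(n)
        im=rect(f,.024,.42,.72,-.17,.21); hsv=cv2.cvtColor(im,cv2.COLOR_BGR2HSV)
        m=((hsv[...,1]<60)&(hsv[...,2]>130)).astype(np.uint8); m=cv2.morphologyEx(m,cv2.MORPH_CLOSE,np.ones((9,9)))
        k,l,s_,c=cv2.connectedComponentsWithStats(m); i=1+np.argmax(s_[1:,4])
        cs=max(cv2.findContours((l==i).astype(np.uint8),0,2)[0],key=cv2.contourArea); r=cv2.minAreaRect(cs)
        p=np.array(r[0])*.0005+[.42,-.17]-e; print(n,np.array(r[1])*.5,r[2],'x',p@BX[:2]*1e3,'y',p@BY[:2]*1e3)
        q=cv2.boxPoints(r).astype(int);cv2.polylines(im,[q],1,(0,0,255),1); cv2.imwrite(f'pics/m_{n}.png',im)
    a=cv2.imread('pics/m_scene.png');b=cv2.imread('pics/m_side.png');cv2.imwrite('pics/m.png',np.hstack([a,b])[200:,:][:, :][:560])
if __name__=='__main__': st();meas();st()
E
python3 meas.py; python3 -c "
import cv2;i=cv2.imread('pics/m.png');cv2.imwrite('pics/m1.png',cv2.resize(i,None,fx=.66,fy=.66))"
```

```text
t 14.93 board x -10.2 y -10.8 z(world) 21.7 toolx yaw 69.09 toolz [ 0.001  0.001 -1.   ] F board [-0.22 -1.21  0.01] grip 0.50
scene [134.79664612 114.40661621] 68.96248626708984 x 32.261403082516324 y -9.033983085747655
side [145.89064026 128.3634491 ] 69.07550048828125 x 28.276968815559723 y -16.183536158694846
t 15.03 board x -10.8 y -10.5 z(world) 21.4 toolx yaw 69.06 toolz [ 0.     0.001 -1.   ] F board [-0.38 -0.23 -0.02] grip 0.50
```

View pics/m1.png

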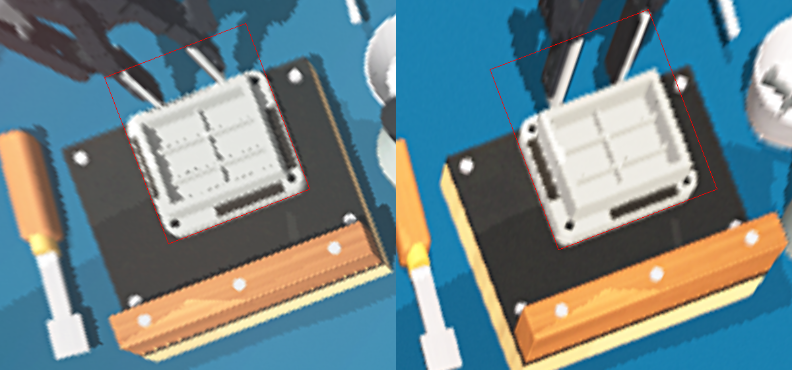

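Tips are level with the rim's top (about 24 mm). I'll raise 2.5 mm and push on the register wall instead, which gives better engagement.

{"method": "jog_arm", "body": {
  "increments": [
    {"slide": [0,0,-2.5],"rotation": [0,0,0]},
    {"slide": [4,0,0],"rotation": [0,0,0]},
    {"slide": [4,0,0],"rotation": [0,0,0]},
    {"slide": [4,0,0],"rotation": [0,0,0]},
    {"slide": [5,0,0],"rotation": [0,0,0]},
    {"slide": [5,0,0],"rotation": [0,0,0]},
    {"slide": [5,0,0],"rotation": [0,0,0]},
    {"slide": [5,0,0],"rotation": [0,0,0]},
    {"slide": [5,0,0],"rotation": [0,0,0]},
    {"slide": [4,0,0],"rotation": [0,0,0]},
    {"slide": [4,0,0],"rotation": [0,0,0]},
    {"slide": [0,0,0],"rotation": [0,0,0]}
  ]
}}

```text
time: 16.03
tool_pos: [0.5768, 0.0346, 0.024]
tool_rot: [-0.0, 0.824, 0.567, 0.0]
contact_force: [0.3, 0.4, -0.6]
gripper_width: 0.5
```

```bash
python3 -c "
from h import *
st();look('c17.png')"
```

```text
t 16.03 board x 34.7 y -10.6 z(world) 24.0 toolx yaw 69.07 toolz [ 0.     0.001 -1.   ] F board [ 0.51 -0.09 -0.6 ] grip 0.50
```

View pics/c17.png

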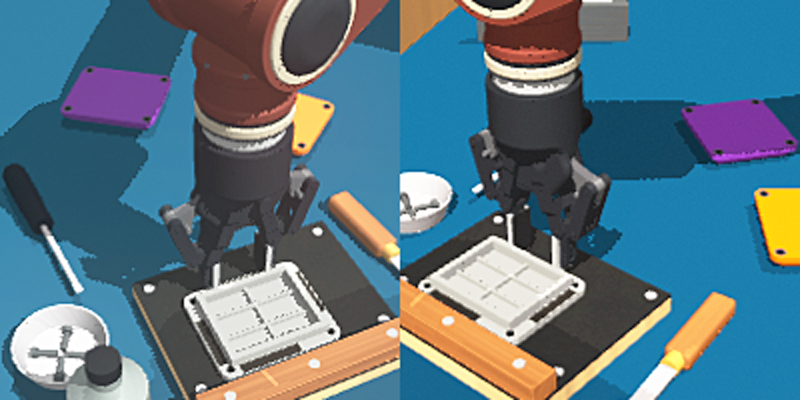

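{"method": "jog_arm", "body": {
  "increments": [
    {"slide": [2.5,0,0],"rotation": [0,0,0]},
    {"slide": [2.5,0,0],"rotation": [0,0,0]},
    {"slide": [2,0,0],"rotation": [0,0,0]},
    {"slide": [1,0,0],"rotation": [0,0,0]},
    {"slide": [1,0,0],"rotation": [0,0,0]},
    {"slide": [0,0,0],"rotation": [0,0,0]}
  ]
}}

```text
time: 16.63
tool_pos: [0.5797, 0.0423, 0.0239]
tool_rot: [-0.0, 0.824, 0.567, -0.0]
contact_force: [0.3, -1.4, 0.6]
gripper_width: 0.503
```

```bash
python3 -c "
from h import *
st();look('c18.png')"
```

```text
t 16.63 board x 42.9 y -10.6 z(world) 23.9 toolx yaw 69.05 toolz [-0.  0. -1.] F board [-1.21 -0.76  0.59] grip 0.50
```

View pics/c18.png

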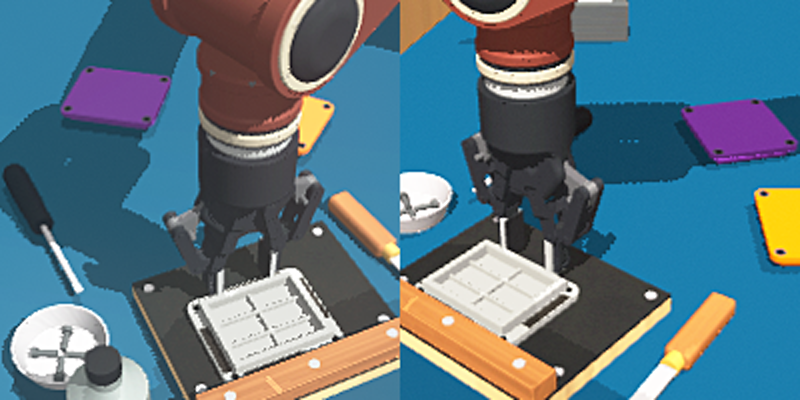

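{"method": "jog_arm", "body": {
  "increments": [
    {"slide": [1,0,0],"rotation": [0,0,0]},
    {"slide": [1,0,0],"rotation": [0,0,0]},
    {"slide": [0,0,0],"rotation": [0,0,0]}
  ]
}}

```text
time: 16.98
tool_pos: [0.5805, 0.0435, 0.0241]
tool_rot: [0.0, 0.824, 0.567, -0.0]
contact_force: [0.1, -3.2, 0.5]
gripper_width: 0.499
```

{"method": "jog_arm", "body": {
  "increments": [
    {"slide": [1,0,0],"rotation": [0,0,0]},
    {"slide": [0,0,0],"rotation": [0,0,0]}
  ]
}}

```text
time: 17.15
tool_pos: [0.5805, 0.0436, 0.0241]
tool_rot: [0.001, 0.824, 0.567, -0.001]
contact_force: [-1.6, -7.1, 1.2]
gripper_width: 0.505
```

```bash
python3 -c "
from h import *
st()"
```

```text
t 17.15 board x 44.4 y -10.9 z(world) 24.1 toolx yaw 69.08 toolz [-0.001 -0.003 -1.   ] F board [-7.24 -1.04  1.19] grip 0.50
```

The force rose to 7 N without motion at x = 44.4, where I predicted stop contact at 44.3. Backing off and checking.

{"method": "jog_arm", "body": {
  "increments": [
    {"slide": [-5,0,0],"rotation": [0,0,0]},
    {"slide": [-5,0,-10],"rotation": [0,0,0]},
    {"slide": [-25,0,-20],"rotation": [0,0,0]},
    {"slide": [-25,0,-25],"rotation": [0,0,0]},
    {"slide": [-30,0,-25],"rotation": [0,0,0]},
    {"slide": [-30,0,-20],"rotation": [0,0,0]},
    {"slide": [-30,0,0],"rotation": [0,0,0]},
    {"slide": [0,0,0],"rotation": [0,0,0]}
  ]
}}

```text
time: 17.82
tool_pos: [0.5274, -0.0992, 0.1273]
tool_rot: [0.002, 0.825, 0.565, 0.001]
contact_force: [-0.5, -1.3, -0.5]
gripper_width: 0.5
```

```bash
python3 meas.py; python3 -c "
from h import *
look('c19.png')
for n in('scene','side'):
    f=grab(n)
    for th in('scraper','screwdriver','tin','dish'):
        for r in place_of(th,n)[:1]: print(n,th,np.round(r['uv'],1),np.round(onz(f,r['uv'],0),3)[:2])
i=cv2.imread('pics/m.png');cv2.imwrite('pics/m2.png',cv2.resize(i,None,fx=.66,fy=.66))"
```

```text
t 17.82 board x -107.9 y -12.2 z(world) 127.3 toolx yaw 68.80 toolz [ 0.005 -0.003 -1.   ] F board [-1.41 -0.05 -0.52] grip 0.50
scene [ 89.64148712 114.2565155 ] 69.07550048828125 x 90.04129504358022 y -9.450444069437737
side [ 86.56364441 118.83457184] 68.94329833984375 x 89.02760385401855 y -11.907696295704987
t 17.92 board x -104.9 y -10.8 z(world) 125.0 toolx yaw 68.91 toolz [ 0.002  0.001 -1.   ] F board [ 0.7  -0.25 -0.52] grip 0.50
scene scraper [376.6 198.9] [0.437 0.113]
scene screwdriver [202.6 186. ] [ 0.656 -0.156]
scene tin [236.9 292.7] [0.762 0.075]
scene dish [211.3 247.5] [ 0.736 -0.024]
side scraper [335.1 300. ] [0.438 0.122]
side screwdriver [265.5 188. ] [ 0.663 -0.159]
side tin [167.9 241.5] [0.762 0.073]
side dish [199.6 218.8] [ 0.742 -0.01 ]
```

View pics/m2.png

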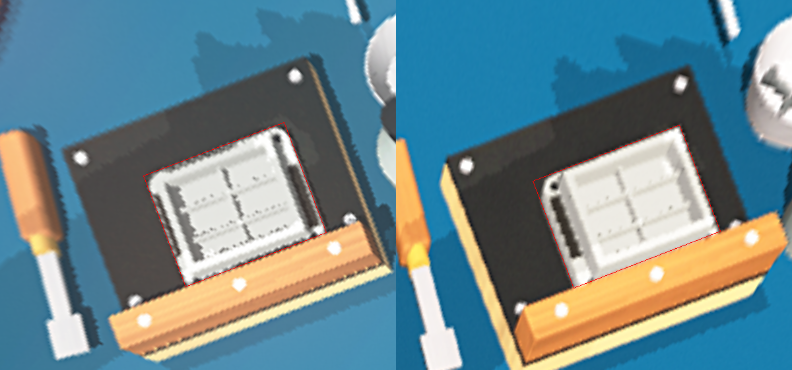

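View pics/c19.png

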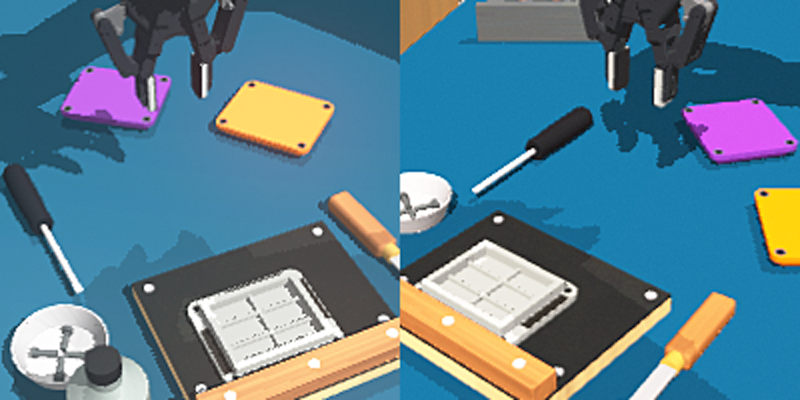

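```bash
python3 -c "
from h import *
print(manip.job_done()); st()"
```

```text
the job is handed in; nothing more can be done
None
the job is handed in; nothing more can be done
```

The white cover now lies flat on the scraping board, register side up and against the wooden stop. The job was handed in at about 18 s of the 72 s allowed; no verdict was reported.

**What I did:** I pushed the cover square against the board's front edge with two fingertips and rolled it up on edge. It tipped over the top and fell on to the board. I then pushed it along the deck by its register wall and backed the arm off.

**Last checks:**
- **Against the stop:** the push force rose from about 1 N to 7 N with no further movement at 44.4 mm. I had predicted contact at 44.3 mm from the board and cover sizes. The stop hides the contact line from the cameras, so I could not see it directly.
- **Square and centred:** the images show it within about 0.2° of the board, and about 11 mm off the board's middle line.
- **Bystanders:** the scraper, screwdriver, tin and dish read within about 9 mm of their first positions, and the pictures show none of them moved. That scatter is in the image readings.

**What disagreed:**
- **Near edge:** the images put the cover's near edge 2 to 3 mm farther from the stop than the contact reading does. That is about the camera calibration error and still within the 5 mm allowed.
- **Press force:** while tipping the cover, the press reached about 16 N for a moment, above the suggested 7 to 10 N. I eased it off.
- **Tilt fit:** my automatic tilt fit from the images failed, so I judged the tilt from overlays and forces instead.

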